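Find and note the bite point of a platter brake

TASK

Press the platter brake's lever sideways along its travel, slowly, until the resistance clearly firms up, hold it there for about half a second without forcing it, and let it come back to rest. Then slide the brass rider round the scale until it is in line with the loose black pointer that the lever has left behind, so that the travel is noted; do not touch the pointer, and leave the tools around it where they are.

Things in the scene. Friction and masses are not known exactly. Their poses are not given: they have to be found in the camera images.
- brake: Fixed brake unit: bare aluminium disc, 310 mm across, 18 mm thick, lying flat, ticked every 0.1 rad 116 mm from the pivot. Origin: disc centre (the pivot axis) at shelf level; z up; x axis from the pivot towards a grey housing (x 35 to 145 mm, y -85 to 40 mm, top at z 70 mm) that hides the shoe. Position and yaw vary.
- lever: Steel lever, a 16 mm wide bar (z 39 to 49 mm) from the pivot along its own -x axis to the knob. Origin on the pivot axis at shelf level; at rest its axes equal the brake's. Pressed, it turns clockwise seen from above (knob towards the brake's +y), at most 0.55 rad; it bites at 0.12 to 0.43 rad, different each time and not visible. Let go, it springs back to rest.
- lever_knob (a point): Axis, at z 60 mm, of the upright black knob at the lever's end: 22 mm across, z 30 to 90 mm, 175 mm from the pivot, just outside the disc. Push it with shut fingertips or pinch it. Before the bite it resists with 1 to 2.5 N, after it with about 2.5 N more per mm. 7 to 12 N in all is a proper firm press; above about 18 N the lining is crushed.
- shoe: Brake shoe inside the housing, not visible; hit by a screw on the lever's tail about 75 mm from the pivot, so it feels about 2.3 times the knob's force beyond the return spring. Its place does not tell where the bite comes. Origin: middle of its lining's face before the bite.
- pointer: Loose black drag pointer, 6 mm wide, over the disc (z 24 to 28 mm), held by light friction. Origin on the pivot axis at shelf level, own x axis along the pointer. It starts 120 degrees counter-clockwise from the brake's x axis (60 degrees clockwise of the lever bar). The lever carries it clockwise by its own turn and leaves it at the farthest travel. Not to be touched.
- pointer_tip (a point): Tip of the drag pointer, 108 mm from the pivot, 26 mm above the shelf.
- rider: Brass rider in a circular groove round the pivot: block 18 mm radially, 14 mm along the groove, z 19 to 53 mm, with a 3 mm wide nose pointing in to 115 mm from the pivot. Origin on the pivot axis at shelf level, own x axis through block and nose. Slides from 0.30 rad counter-clockwise to 0.62 rad clockwise of the pointer's start; needs about 1 N; stays where left.
- rider_grip (a point): Middle of the rider's block, 137 mm from the pivot, 44 mm above the shelf.
- mug: Blue enamel mug of brass punches, 80 mm across, 121 mm tall with the punches; origin under its centre. Leave alone.
- roller: Grey rubber mat roller, 110 mm wide, 39 mm tall, with a wooden handle; origin under the roller. Leave alone.
- tweezers: Steel tweezers lying flat, 120 mm long, 5 mm thick; origin under the middle. Leave alone.
- depth_gauge: Steel depth gauge lying flat, 135 mm long, 12 mm tall; origin near the cross bar. Leave alone.
- hex_driver: Hex driver with black handle lying flat, 210 mm long, 18 mm tall; origin between handle and blade. Leave alone.
- loupe: Black loupe standing upright, 44 mm across, 38 mm tall; origin under its centre. Leave alone.

How it is judged:
By the outcome, as a careful person would: the job done as asked, in the order asked, and still so for the second after the job is handed in, with the robot touching nothing.
It also fails if it takes over 58 s, if anything falls off the work surface, if the arm or the gripper's body presses on something with over 40 N, if the wrist force passes 120 N, or if a joint passes its speed limit or range.

ROBOT

A 7-joint arm with a two-finger parallel gripper is mounted at the origin on the work surface. World frame = base frame: x ahead of the robot, y to its left, z up, the work surface at z = 0. Lengths are in m, angles in rad, forces in N, time in s.
With the tool pointing down it reaches from about 0.4 to 0.9 m from the base axis. Payload 5.6 kg.
Tool frame: the origin (TCP) lies at the very end of the fingers, on their centre line; the grasp point (between the pads) lies 19 mm behind it (ctrl.tcp_to_grasp is the distance from the TCP to the grasp point, in m); z points along the fingers, y is the line along which they close (so a half turn about z gives the same grasp; the last joint's range is limited). The gripper opens to 92 mm and grips with 3 to 60 N. Pads are 20 mm wide; open, the fingers measure 128 mm over their backs; the gripper's body (75 mm by 189 mm) begins 69 mm behind the grasp point.
Start: joints at [1.261, 0.468, -0.012, 1.603, 0.006, 1.071, -0.056], TCP at [0.171, -0.627, 0.188] pointing down, gripper open.
Joint ranges: [-2.53, 2.53], [-0.31, 2.02], [-1.57, 1.55], [0.28, 2.44], [-1.29, 4.43], [0.15, 1.84], [-2.92, 2.92]. Speed limits (rad/s): [2.57, 2.57, 3.14, 3.14, 3.14, 3.14, 3.14].

INTERFACE

Orientations are given as a 3x3 rotation matrix whose columns are the frame's x, y, z axes.
In Python, from cell import telemetry, get_image, camera_params, job, ctrl gives the robot as it stands.
- The arm moves only by the shell command python3 -m handwheel 'ROWS' [OPENING]. ROWS is JSON, one flat list of numbers, 6 for each row, row after row: the shift along the tool's x, y, z in m, then the turn, a rotation vector about the tool's x, y, z in degrees. A call has exactly 8 rows; each row is the pose to reach, as a shift and turn from the pose commanded when the call began, along the tool's axes at that moment; what a row does not reach only later rows make up. A row lasts 1/10 s, in which the tool goes at most 50 mm and 8.59 degrees, less where a joint would pass 70% of its speed; a pose out of reach is approached as far as the arm can. A call with a gripper value outside its range is refused whole. OPENING is the closure in counts, from 0 (fully open) to 255 (shut), set as the call begins (- or left out, the last holds). The fingers move at their own pace and stop on an object; the grip force is fixed at half the most. Time passes only in rows, so rows that repeat a pose let the fingers close, or fill a call up. It gives the time, the measured TCP pose, the force, the opening and the grip force at its end, in the units of the state.
- telemetry.observe(): the state, without advancing time (a new reading comes with each control period).
- get_image(name): name is "side" or "top"; returns the picture (384x512x3 uint8, red, green, blue); there is no depth.
- camera_params(name): a dict with "K" (3x3 intrinsics, pixels), "k1" (the pictures are not rectified: a ray, as slopes to the right and down, at radius r is drawn at 1 + k1 r^2 times it, then the intrinsics apply), "world_from_camera" (4x4, takes a point from camera to world coordinates). Camera axes: x right, y down, z forward; pixel columns grow to the right and rows downward; lengths in m; the calibration is good to about 2 mm. A picture is of the moment at which its call begins. camera_params takes no time and is no camera call.
- job.close_job(): hands the job in; it is judged then, once.
The state is a dict: "time": time; "joint_pos": joint angles; "joint_vel": joint speeds; "tau": joint torques, N m; "ee_pos": TCP position; "eef_rot": TCP orientation; "ft_force": force on the tool from outside, world axes, zero at the start; "torque": the same for the moment, N m; "grip_width": finger opening in m; "grasp_force": force on a finger pad.
Only numpy, scipy, OpenCV 4.12 (cv2) and the standard library are available. Lean on these libraries where they do the work, as an engineer would, in place of code of your own. Each camera call takes 0.05 s, during which the arm holds its last target. There are 200 camera calls.

## Working session

There is one attempt and no reset: what is moved stays moved. The work goes in short steps, Python scripts to look and compute and a shell command to move; the robot and the scene stay as the last step left them, time stands still between calls to the robot, and variables do not carry over. Pictures are saved under pics/ and viewed, at most 10 in all, crops included, and the job is handed in when it is done.

```bash
mkdir -p pics; ls
python3 - <<'E'
from cell import telemetry, get_image, camera_params
import cv2,numpy as np
for n in("top","side"):
    im=get_image(n); cv2.imwrite(f"pics/{n}0.png",im[:,:,::-1]); p=camera_params(n); print(n,np.round(p["K"],1).tolist(),p["k1"],np.round(p["world_from_camera"],3).tolist())
s=telemetry.observe(); print(s)
E
```

```text
pics
top [[438.1, 0.0, 254.4], [0.0, 438.1, 195.4], [0.0, 0.0, 1.0]] -0.02769962074608094 [[0.022, -0.991, 0.132, 0.439], [-1.0, -0.02, 0.017, -0.062], [-0.014, -0.132, -0.991, 1.193], [0.0, 0.0, 0.0, 1.0]]
side [[429.0, 0.0, 253.1], [0.0, 429.0, 192.2], [0.0, 0.0, 1.0]] -0.15331859294521616 [[0.973, -0.117, 0.199, 0.4], [-0.23, -0.531, 0.815, -0.768], [0.01, -0.839, -0.544, 0.528], [0.0, 0.0, 0.0, 1.0]]
{'time': 0.1, 'joint_pos': array([ 1.26104245,  0.46827825, -0.01159327,  1.60353364,  0.00601617,
        1.07139011, -0.05626779]), 'joint_vel': array([ 2.09983312e-03, -1.06898476e-03, -6.72583048e-04, -2.43438836e-03,
        8.92665792e-04,  3.78874290e-06,  2.79993855e-03]), 'tau': array([ 1.46437927e-03, -5.21644092e+01, -1.20224667e-02, -2.44366121e+01,
       -5.67398791e-02,  1.40495095e-02,  7.03990577e-05]), 'ee_pos': array([ 0.17111283, -0.62648583,  0.18684181]), 'eef_rot': array([[ 9.64640322e-01,  2.63569262e-01, -5.41859224e-04],
       [ 2.63569786e-01, -9.64639197e-01,  1.47929040e-03],
       [-1.32803168e-04, -1.56980088e-03, -9.99998759e-01]]), 'ft_force': array([-0.30847735,  0.03968731, -0.2116522 ]), 'torque': array([-0.01015216,  0.02056922, -0.04759421]), 'grasp_force': 0.0, 'grip_width': 0.09188632036457836}
```

View pics/top0.png

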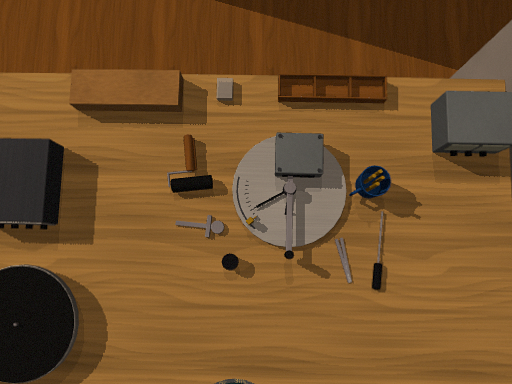

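View pics/side0.png

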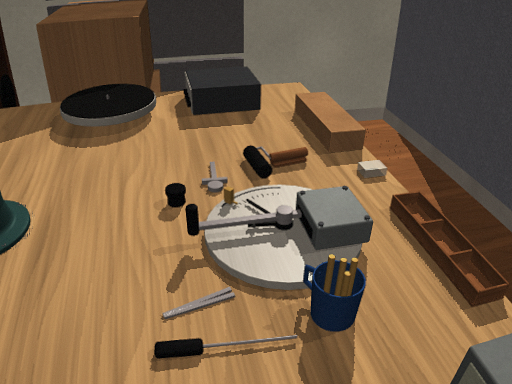

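The top view shows the pivot near (290,190), the knob at (289,254), the pointer tip at (252,208), and the rider at (250,221). The housing is above the pivot, so brake x ≈ world +x, and the knob gets pressed towards image left (+y). The loupe (230,262) and gauge (215,227) are on the left.

```bash
cat > h.py <<'E'
import numpy as np,cv2
from cell import telemetry,get_image,camera_params
def cast(n,uv,z):
    p=camera_params(n);K=p["K"];T=np.array(p["world_from_camera"]);uv=np.atleast_2d(uv).astype(float)
    d=np.c_[(uv[:,0]-K[0][2])/K[0][0],(uv[:,1]-K[1][2])/K[1][1]];s=d.copy()
    for _ in range(8): s=d/(1+p["k1"]*(s**2).sum(1,keepdims=True))
    r=np.c_[s,np.ones(len(s))]@T[:3,:3].T;o=T[:3,3]
    return o+r*((z-o[2])/r[:,2])[:,None]
def proj(n,P):
    p=camera_params(n);T=np.array(p["world_from_camera"]);c=(np.atleast_2d(P)-T[:3,3])@T[:3,:3]
    s=c[:,:2]/c[:,2:];s=s*(1+p["k1"]*(s**2).sum(1,keepdims=True));K=p["K"]
    return np.c_[s[:,0]*K[0][0]+K[0][2],s[:,1]*K[1][1]+K[1][2]]
E
python3 - <<'E'
from h import *
im=cv2.imread("pics/top0.png");hsv=cv2.cvtColor(im,cv2.COLOR_BGR2HSV)
m=((hsv[...,1]<40)&(hsv[...,2]>110)).astype(np.uint8)*255
roi=np.zeros_like(m);roi[125:255,225:355]=255;m&=roi
c=max(cv2.findContours(m,0,cv2.CHAIN_APPROX_NONE)[0],key=cv2.contourArea)[:,0]
W=cast("top",c,0.018)[:,:2]
# robust circle: fixed radius 155
from scipy.optimize import least_squares
f=least_squares(lambda q:np.hypot(*(W-q).T)-.155,W.mean(0),loss="soft_l1",f_scale=.002);print("pivot",f.x,np.median(abs(f.fun)))
k=(hsv[...,2]<50).astype(np.uint8)*255
kk=np.zeros_like(k);kk[240:268,275:302]=k[240:268,275:302]
ys,xs=np.nonzero(kk);print("knob px",xs.mean(),ys.mean(),len(xs),xs.min(),xs.max(),ys.min(),ys.max())
K=cast("top",[[xs.mean(),ys.mean()]],.075)[0,:2];d=f.x-K;print("knob",K,"dist",np.hypot(*d),"yaw deg",np.degrees(np.arctan2(d[1],d[0])))
cv2.imwrite("pics/crop1.png",np.hstack([cv2.resize(im[170:265,225:310],None,fx=6,fy=6,interpolation=2)]))
s=cv2.imread("pics/side0.png");
E
```

```text
pivot [0.52313882 0.01417562] 0.005150296782835476
knob px 288.6779661016949 254.38983050847457 59 284 293 251 258
knob [ 0.43910737 -0.13251272] dist 0.16905251916525213 yaw deg 60.19345594320617
```

View pics/crop1.png

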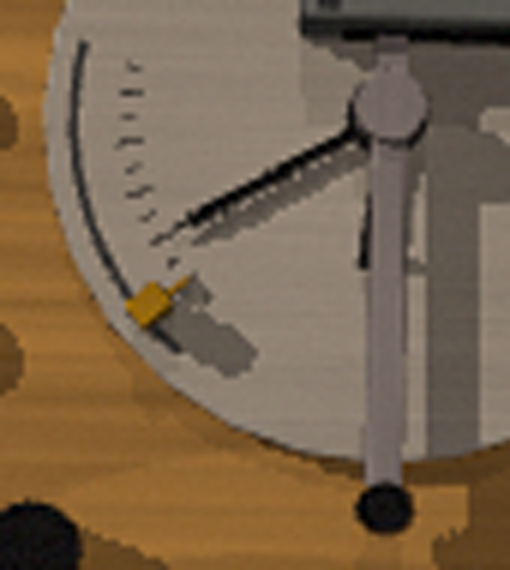

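Run:
```python
from h import *
from scipy.optimize import least_squares
im=cv2.imread("pics/top0.png");hsv=cv2.cvtColor(im,cv2.COLOR_BGR2HSV)
print(hsv[200,[240,280,320,338]].tolist(),hsv[200,[225,355]].tolist())
m=((hsv[...,1]<100)).astype(np.uint8)*255
roi=np.zeros_like(m);roi[130:250,228:352]=255;m&=roi
m=cv2.morphologyEx(m,cv2.MORPH_OPEN,np.ones((5,5)))
c=max(cv2.findContours(m,0,cv2.CHAIN_APPROX_NONE)[0],key=cv2.contourArea)[:,0]
W=cast("top",c,0.018)[:,:2]
f=least_squares(lambda q:np.hypot(*(W-q).T)-.155,[.44,-.135],loss="cauchy",f_scale=.001)
f2=least_squares(lambda q:np.hypot(*(W-q[:2]).T)-q[2],[*f.x,.155],loss="cauchy",f_scale=.001)
print("pivot",f.x,np.median(abs(f.fun)),f2.x)
P=f.x
# hub & lever: hand picks from crop
pk=lambda u,v:[225+u/6-.4,170+v/6-.4]
hub=cast("top",[pk(389,103)],.055)[0];print("hub z55",hub)
K=cast("top",[pk(385,497)],.090)[0,:2]
for nm,z,a in(("knobtop",.09,pk(385,508)),("rider top",.053,pk(150,304)),("ptr tip",.026,pk(190,220)),("ptr mid",.026,pk(270,178))):
    q=cast("top",[a],z)[0,:2]-P;print(nm,q+P,np.hypot(*q),np.degrees(np.arctan2(q[1],q[0])))
```

```text
[[17, 52, 141], [15, 50, 152], [16, 53, 143], [16, 51, 141]] [[16, 167, 128], [16, 173, 134]]
pivot [ 0.61617809 -0.13523332] 0.002255305234364527 [ 0.61384611 -0.13428403  0.15287649]
hub z55 [ 0.61514443 -0.13362396  0.055     ]
knobtop [ 0.43941835 -0.13178439] 0.17679338506155212 178.8821875114412
rider top [ 0.52507098 -0.03108225] 0.13837612352218692 131.17810829584639
ptr tip [ 0.56502254 -0.0473206 ] 0.10171301090425953 120.19470598791818
ptr mid [ 0.58464019 -0.08268105] 0.06128932100054744 120.96899105294861
```

Pivot ≈ (0.615, -0.134), knob ≈ (0.440, -0.132), and brake yaw ≈ -1°. I'll approach with shut fingers, on the knob's -y side.

```bash
python3 -m handwheel '[0.02,-0.019,0,0,0,2, 0.055,-0.052,0,0,0,4, 0.09,-0.085,0,0,0,6, 0.125,-0.118,0,0,0,8, 0.16,-0.15,0,0,0,10, 0.195,-0.182,0,0,0,12, 0.23,-0.215,0,0,0,14, 0.265,-0.247,0,0,0,16.2]' 255
python3 - <<'E'
from h import *
s=telemetry.observe();R=s["eef_rot"];print(np.round(R,4).tolist(),s["ft_force"]);print("to hover",R.T@(np.array([.440,-.195,.12])-s["ee_pos"]))
E
```

```text
time: 0.9
ee_pos: [0.3624, -0.317, 0.1876]
eef_rot: [[1.0, -0.018, -0.0], [-0.018, -1.0, -0.0], [-0.0, 0.0, -1.0]]
ft_force: [-0.2, -0.6, 0.2]
grip_width: 0.0297
grasp_force: 0.0
[[0.9998, -0.0176, -0.0002], [-0.0176, -0.9998, -0.0], [-0.0002, 0.0, -1.0]] [-0.24645094 -0.62999125  0.21958114]
to hover [ 0.07549877 -0.12331925  0.06757728]
```

```bash
python3 -m handwheel '[0.022,-0.035,0.01,0,0,0, 0.047,-0.075,0.03,0,0,0, 0.067,-0.11,0.055,0,0,0, 0.0755,-0.123,0.08,0,0,0, 0.0755,-0.123,0.11,0,0,0, 0.0755,-0.123,0.128,0,0,0, 0.0755,-0.123,0.1325,0,0,0, 0.0755,-0.123,0.1325,0,0,0]' 255
python3 - <<'E'
from h import *
s=telemetry.observe();R=s["eef_rot"];print(s["ft_force"],s["grip_width"]);print("knob rel",R.T@(np.array([.4395,-.132,.06])-s["ee_pos"]))
cv2.imwrite("pics/s1.png",cv2.resize(get_image("side")[120:300,120:320,::-1],None,fx=3,fy=3))
E
```

```text
time: 1.7
ee_pos: [0.4388, -0.1969, 0.0547]
eef_rot: [[1.0, -0.016, -0.002], [-0.016, -1.0, 0.001], [-0.002, -0.001, -1.0]]
ft_force: [-0.1, -0.2, 0.1]
grip_width: 0.0005
grasp_force: 0.0
[-0.13702782 -0.16841812  0.13094516] 0.0004934822526802057
knob rel [-0.00034032 -0.06495356 -0.0052885 ]
```

View pics/s1.png

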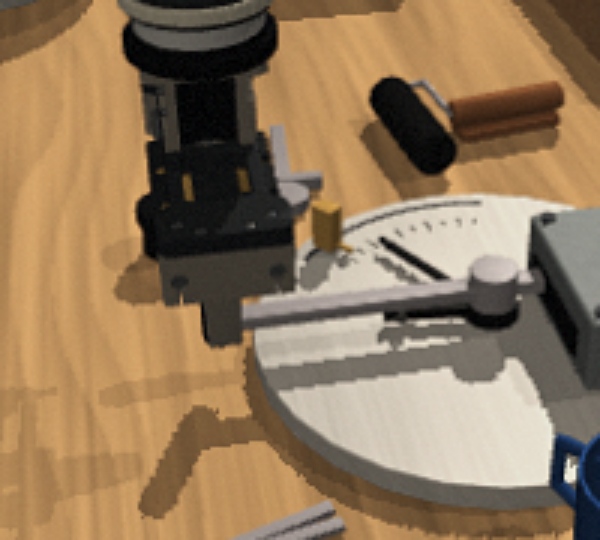

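The picture shows the closed fingers at about (215,320), beside the knob and clear of the bar. Next I close most of the gap and then creep to contact.

```bash
cat > chk.py <<'E'
import sys;from h import *
s=telemetry.observe();f=s["ft_force"];P=s["ee_pos"];R=s["eef_rot"]
F=-(f@R[:,1])*-1
print(f"t {s['time']:.1f} F {np.round(f,2)} tang {F:.2f} pos {np.round(P,4)} tilt {np.degrees(np.arctan2(R[1,0],R[0,0])):.2f}")
sys.exit(np.hypot(f[0],f[1])>float(sys.argv[1]))
E
python3 -m handwheel '[0,-0.003,0,0,0,0, 0,-0.007,0,0,0,0, 0,-0.012,0,0,0,0, 0,-0.017,0,0,0,0, 0,-0.022,0,0,0,0, 0,-0.026,0,0,0,0, 0,-0.029,0,0,0,0, 0,-0.03,0,0,0,0]' 255 >/dev/null; python3 chk.py 0.8 &&
python3 -m handwheel '[0,-0.0005,0,0,0,0, 0,-0.001,0,0,0,0, 0,-0.0015,0,0,0,0, 0,-0.002,0,0,0,0, 0,-0.0025,0,0,0,0, 0,-0.003,0,0,0,0, 0,-0.003,0,0,0,0, 0,-0.003,0,0,0,0]' >/dev/null; python3 chk.py 0.8 &&
python3 -m handwheel '[0,-0.0005,0,0,0,0, 0,-0.001,0,0,0,0, 0,-0.0015,0,0,0,0, 0,-0.002,0,0,0,0, 0,-0.0025,0,0,0,0, 0,-0.003,0,0,0,0, 0,-0.003,0,0,0,0, 0,-0.003,0,0,0,0]' >/dev/null; python3 chk.py 0.8
```

```text
t 2.5 F [ 0.11  0.69 -0.19] tang -0.69 pos [ 0.4398 -0.1667  0.0552] tilt -0.88
t 2.5 F [ 0.11  0.69 -0.19] tang -0.69 pos [ 0.4398 -0.1667  0.0552] tilt -0.88
t 2.5 F [ 0.11  0.69 -0.19] tang -0.69 pos [ 0.4398 -0.1667  0.0552] tilt -0.88False
False
False
```

```bash
sed -i 's/sys.exit(np/sys.exit(int(np/;s/argv\[1\]))$/argv[1])))/' chk.py; python3 chk.py 2 &&
python3 -m handwheel '[0,-0.0005,0,0,0,0, 0,-0.001,0,0,0,0, 0,-0.0015,0,0,0,0, 0,-0.002,0,0,0,0, 0,-0.0025,0,0,0,0, 0,-0.003,0,0,0,0, 0,-0.0035,0,0,0,0, 0,-0.004,0,0,0,0]' >/dev/null && python3 chk.py 0.8 &&
python3 -m handwheel '[0,-0.0005,0,0,0,0, 0,-0.001,0,0,0,0, 0,-0.0015,0,0,0,0, 0,-0.002,0,0,0,0, 0,-0.0025,0,0,0,0, 0,-0.003,0,0,0,0, 0,-0.003,0,0,0,0, 0,-0.003,0,0,0,0]' >/dev/null && python3 chk.py 0.8
```

```text
t 2.5 F [ 0.11  0.69 -0.19] tang -0.69 pos [ 0.4398 -0.1667  0.0552] tilt -0.88
t 3.4 F [-0.5  -0.21  0.22] tang 0.21 pos [ 0.4399 -0.1631  0.0551] tilt -0.92
t 4.2 F [-0.8   0.31  0.21] tang -0.29 pos [ 0.4399 -0.1602  0.0552] tilt -0.92
```

```bash
python3 -m handwheel '[-0.0001,-0.0004,0,0,0,0.12, -0.0001,-0.0008,0,0,0,0.25, -0.0002,-0.0011,0,0,0,0.37, -0.0002,-0.0015,0,0,0,0.49, -0.0003,-0.0019,0,0,0,0.61, -0.0004,-0.0022,0,0,0,0.74, -0.0004,-0.0026,0,0,0,0.86, -0.0005,-0.003,0,0,0,0.98]' >/dev/null && python3 chk.py 4 &&
python3 -m handwheel '[-0.0001,-0.0004,0,0,0,0.12, -0.0001,-0.0008,0,0,0,0.25, -0.0002,-0.0011,0,0,0,0.37, -0.0002,-0.0015,0,0,0,0.49, -0.0003,-0.0019,0,0,0,0.61, -0.0004,-0.0022,0,0,0,0.74, -0.0004,-0.0026,0,0,0,0.86, -0.0005,-0.003,0,0,0,0.98]' >/dev/null && python3 chk.py 4 &&
python3 -m handwheel '[-0.0001,-0.0004,0,0,0,0.12, -0.0001,-0.0008,0,0,0,0.25, -0.0002,-0.0011,0,0,0,0.37, -0.0002,-0.0015,0,0,0,0.49, -0.0003,-0.0019,0,0,0,0.61, -0.0004,-0.0022,0,0,0,0.74, -0.0004,-0.0026,0,0,0,0.86, -0.0005,-0.003,0,0,0,0.98]' >/dev/null && python3 chk.py 4 &&
python3 -m handwheel '[-0.0001,-0.0004,0,0,0,0.12, -0.0001,-0.0008,0,0,0,0.25, -0.0002,-0.0011,0,0,0,0.37, -0.0002,-0.0015,0,0,0,0.49, -0.0003,-0.0019,0,0,0,0.61, -0.0004,-0.0022,0,0,0,0.74, -0.0004,-0.0026,0,0,0,0.86, -0.0005,-0.003,0,0,0,0.98]' >/dev/null && python3 chk.py 4
```

```text
t 5.0 F [-0.13 -0.84 -0.43] tang 0.84 pos [ 0.4395 -0.1571  0.0552] tilt -1.91
t 5.8 F [ 0.05 -1.07  0.16] tang 1.07 pos [ 0.4391 -0.1542  0.0552] tilt -2.89
t 6.5 F [ 0.21 -2.3  -0.47] tang 2.28 pos [ 0.4387 -0.1511  0.0552] tilt -3.87
t 7.3 F [ 0.47 -1.3   0.35] tang 1.25 pos [ 0.4384 -0.148   0.0552] tilt -4.85
```

Contact made, at 1–2 N. I'll keep pressing along the arc in 3 mm steps.

```bash
python3 -m handwheel '[-0.0001,-0.0004,0,0,0,0.12, -0.0001,-0.0008,0,0,0,0.25, -0.0002,-0.0011,0,0,0,0.37, -0.0002,-0.0015,0,0,0,0.49, -0.0003,-0.0019,0,0,0,0.61, -0.0004,-0.0022,0,0,0,0.74, -0.0004,-0.0026,0,0,0,0.86, -0.0005,-0.003,0,0,0,0.98]' >/dev/null && python3 chk.py 4 &&
python3 -m handwheel '[-0.0001,-0.0004,0,0,0,0.12, -0.0001,-0.0008,0,0,0,0.25, -0.0002,-0.0011,0,0,0,0.37, -0.0002,-0.0015,0,0,0,0.49, -0.0003,-0.0019,0,0,0,0.61, -0.0004,-0.0022,0,0,0,0.74, -0.0004,-0.0026,0,0,0,0.86, -0.0005,-0.003,0,0,0,0.98]' >/dev/null && python3 chk.py 4 &&
python3 -m handwheel '[-0.0001,-0.0004,0,0,0,0.12, -0.0001,-0.0008,0,0,0,0.25, -0.0002,-0.0011,0,0,0,0.37, -0.0002,-0.0015,0,0,0,0.49, -0.0003,-0.0019,0,0,0,0.61, -0.0004,-0.0022,0,0,0,0.74, -0.0004,-0.0026,0,0,0,0.86, -0.0005,-0.003,0,0,0,0.98]' >/dev/null && python3 chk.py 4 &&
python3 -m handwheel '[-0.0001,-0.0004,0,0,0,0.12, -0.0001,-0.0008,0,0,0,0.25, -0.0002,-0.0011,0,0,0,0.37, -0.0002,-0.0015,0,0,0,0.49, -0.0003,-0.0019,0,0,0,0.61, -0.0004,-0.0022,0,0,0,0.74, -0.0004,-0.0026,0,0,0,0.86, -0.0005,-0.003,0,0,0,0.98]' >/dev/null && python3 chk.py 4 &&
python3 -m handwheel '[-0.0001,-0.0004,0,0,0,0.12, -0.0001,-0.0008,0,0,0,0.25, -0.0002,-0.0011,0,0,0,0.37, -0.0002,-0.0015,0,0,0,0.49, -0.0003,-0.0019,0,0,0,0.61, -0.0004,-0.0022,0,0,0,0.74, -0.0004,-0.0026,0,0,0,0.86, -0.0005,-0.003,0,0,0,0.98]' >/dev/null && python3 chk.py 4 &&
python3 -m handwheel '[-0.0001,-0.0004,0,0,0,0.12, -0.0001,-0.0008,0,0,0,0.25, -0.0002,-0.0011,0,0,0,0.37, -0.0002,-0.0015,0,0,0,0.49, -0.0003,-0.0019,0,0,0,0.61, -0.0004,-0.0022,0,0,0,0.74, -0.0004,-0.0026,0,0,0,0.86, -0.0005,-0.003,0,0,0,0.98]' >/dev/null && python3 chk.py 4
```

```text
t 8.2 F [ 1.15 -1.88 -0.35] tang 1.75 pos [ 0.4382 -0.145   0.0552] tilt -5.83
t 8.9 F [ 0.91 -1.35 -0.32] tang 1.23 pos [ 0.438  -0.142   0.0552] tilt -6.81
t 9.8 F [ 0.51 -1.45 -0.82] tang 1.37 pos [ 0.4379 -0.139   0.0552] tilt -7.79
t 10.6 F [ 1.15 -1.79 -0.59] tang 1.59 pos [ 0.4378 -0.1359  0.0552] tilt -8.77
t 11.3 F [ 0.83 -2.43  0.41] tang 2.26 pos [ 0.4377 -0.1329  0.0552] tilt -9.75
t 12.2 F [ 1.62 -1.28  0.72] tang 0.95 pos [ 0.4378 -0.1298  0.0552] tilt -10.73
```

```bash
python3 -m handwheel '[-0.0001,-0.0004,0,0,0,0.12, -0.0001,-0.0008,0,0,0,0.25, -0.0002,-0.0011,0,0,0,0.37, -0.0002,-0.0015,0,0,0,0.49, -0.0003,-0.0019,0,0,0,0.61, -0.0004,-0.0022,0,0,0,0.74, -0.0004,-0.0026,0,0,0,0.86, -0.0005,-0.003,0,0,0,0.98]' >/dev/null && python3 chk.py 4 &&
python3 -m handwheel '[-0.0001,-0.0004,0,0,0,0.12, -0.0001,-0.0008,0,0,0,0.25, -0.0002,-0.0011,0,0,0,0.37, -0.0002,-0.0015,0,0,0,0.49, -0.0003,-0.0019,0,0,0,0.61, -0.0004,-0.0022,0,0,0,0.74, -0.0004,-0.0026,0,0,0,0.86, -0.0005,-0.003,0,0,0,0.98]' >/dev/null && python3 chk.py 4 &&
python3 -m handwheel '[-0.0001,-0.0004,0,0,0,0.12, -0.0001,-0.0008,0,0,0,0.25, -0.0002,-0.0011,0,0,0,0.37, -0.0002,-0.0015,0,0,0,0.49, -0.0003,-0.0019,0,0,0,0.61, -0.0004,-0.0022,0,0,0,0.74, -0.0004,-0.0026,0,0,0,0.86, -0.0005,-0.003,0,0,0,0.98]' >/dev/null && python3 chk.py 4 &&
python3 -m handwheel '[-0.0001,-0.0004,0,0,0,0.12, -0.0001,-0.0008,0,0,0,0.25, -0.0002,-0.0011,0,0,0,0.37, -0.0002,-0.0015,0,0,0,0.49, -0.0003,-0.0019,0,0,0,0.61, -0.0004,-0.0022,0,0,0,0.74, -0.0004,-0.0026,0,0,0,0.86, -0.0005,-0.003,0,0,0,0.98]' >/dev/null && python3 chk.py 4 &&
python3 -m handwheel '[-0.0001,-0.0004,0,0,0,0.12, -0.0001,-0.0008,0,0,0,0.25, -0.0002,-0.0011,0,0,0,0.37, -0.0002,-0.0015,0,0,0,0.49, -0.0003,-0.0019,0,0,0,0.61, -0.0004,-0.0022,0,0,0,0.74, -0.0004,-0.0026,0,0,0,0.86, -0.0005,-0.003,0,0,0,0.98]' >/dev/null && python3 chk.py 4 &&
python3 -m handwheel '[-0.0001,-0.0004,0,0,0,0.12, -0.0001,-0.0008,0,0,0,0.25, -0.0002,-0.0011,0,0,0,0.37, -0.0002,-0.0015,0,0,0,0.49, -0.0003,-0.0019,0,0,0,0.61, -0.0004,-0.0022,0,0,0,0.74, -0.0004,-0.0026,0,0,0,0.86, -0.0005,-0.003,0,0,0,0.98]' >/dev/null && python3 chk.py 4
```

```text
t 12.9 F [ 1.33 -1.87 -0.2 ] tang 1.56 pos [ 0.4378 -0.1268  0.0552] tilt -11.71
t 13.8 F [ 0.24 -2.49 -0.13] tang 2.38 pos [ 0.4379 -0.1237  0.0552] tilt -12.69
t 14.6 F [ 2.02 -2.4   0.66] tang 1.86 pos [ 0.4381 -0.1207  0.0551] tilt -13.67
t 15.3 F [ 0.99 -1.38  0.7 ] tang 1.09 pos [ 0.4383 -0.1177  0.0552] tilt -14.65
t 16.1 F [ 1.24 -3.15  0.13] tang 2.70 pos [ 0.4386 -0.1147  0.0552] tilt -15.63
t 16.9 F [ 0.07 -5.5   0.22] tang 5.25 pos [ 0.4389 -0.112   0.0552] tilt -16.62
```

The resistance firms up at lever ≈ 0.27 rad. I'll add about 1.4 mm and then hold.

```bash
python3 -m handwheel '[-0.0001,-0.0003,0,0,0,0.09, -0.0001,-0.0006,0,0,0,0.19, -0.0002,-0.0009,0,0,0,0.28, -0.0002,-0.0012,0,0,0,0.38, -0.0002,-0.0014,0,0,0,0.46, -0.0002,-0.0014,0,0,0,0.46, -0.0002,-0.0014,0,0,0,0.46, -0.0002,-0.0014,0,0,0,0.46]' >/dev/null && python3 chk.py 4
```

```text
t 17.8 F [ 0.08 -7.13  0.67] tang 6.79 pos [ 0.4389 -0.1113  0.0552] tilt -17.10
```

```bash
python3 -m handwheel '[-0.0001,-0.0005,0,0,0,0.12, -0.0002,-0.001,0,0,0,0.25, -0.0003,-0.0015,0,0,0,0.38, -0.0003,-0.0018,0,0,0,0.5, -0.0003,-0.0018,0,0,0,0.5, -0.0003,-0.0018,0,0,0,0.5, -0.0003,-0.0018,0,0,0,0.5, -0.0003,-0.0018,0,0,0,0.5]' >/dev/null && python3 chk.py 4
```

```text
t 18.6 F [-0.93 -8.66 -0.04] tang 8.54 pos [ 0.439  -0.11    0.0552] tilt -17.63
```

Held at about 8.6 N. Now I hold 0.2 s more, then ease back along the arc and clear off the knob.

```bash
python3 -m handwheel '[0,0,0,0,0,0, 0,0,0,0,0,0, 0.0003,0.0015,0,0,0,-0.5, 0.0005,0.003,0,0,0,-1, 0.0011,0.0061,0,0,0,-2, 0.0018,0.0091,0,0,0,-3, 0.0027,0.013,0,0,0,-4.3, 0.0037,0.0172,0,0,0,-5.7]' >/dev/null ; python3 chk.py 4;
python3 -m handwheel '[0.0008,0.0043,0,0,0,-1.4, 0.0016,0.0085,0,0,0,-2.8, 0.0027,0.013,0,0,0,-4.3, 0.0037,0.0172,0,0,0,-5.7, 0.005,0.0217,0,0,0,-7.2, 0.0063,0.0258,0,0,0,-8.6, 0.0077,0.0299,0,0,0,-10, 0.0093,0.0343,0,0,0,-11.5]' >/dev/null ; python3 chk.py 4
python3 -m handwheel '[0,0.004,0,0,0,0, 0,0.01,0,0,0,0, 0,0.017,0,0,0,0, 0,0.022,0,0,0,0, 0,0.024,-0.02,0,0,0, 0,0.024,-0.06,0,0,0, 0,0.024,-0.1,0,0,0, 0,0.024,-0.13,0,0,0]' >/dev/null ; python3 chk.py 4
```

```text
t 19.4 F [ 1.16 -2.86 -0.02] tang 2.56 pos [ 0.4377 -0.1257  0.0552] tilt -11.72
t 20.1 F [-0.11  0.59  0.41] tang -0.59 pos [ 0.4393 -0.1608  0.055 ] tilt -0.22
t 20.9 F [-0.52 -0.02  0.05] tang 0.02 pos [ 0.4401 -0.1858  0.1875] tilt -0.37
```

Run:
```python
from h import *
im=get_image("top")[:,:,::-1];cv2.imwrite("pics/top1.png",im)
cv2.imwrite("pics/crop2.png",cv2.resize(im[160:262,222:312],None,fx=6,fy=6,interpolation=cv2.INTER_CUBIC)[:600])
im=get_image("side")[:,:,::-1];cv2.imwrite("pics/side1.png",im)
```

```text
(no output)
```

View pics/crop2.png

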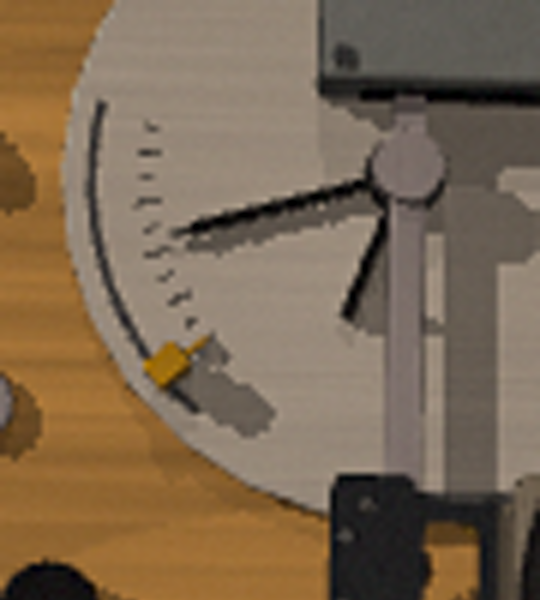

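The lever is back under the hub. The pointer now runs from the hub at crop (370,183) to its tip at (175,233). The rider's block is at (168,365), so it must go clockwise. Next I measure the angles.

```bash
cat > meas.py <<'E'
from h import *
P=np.array([.615,-.1343])
def ang(q): q=q-P; return np.degrees(np.arctan2(q[1],q[0])),np.hypot(*q)
def rider(im,n,box):
    h=cv2.cvtColor(im,cv2.COLOR_BGR2HSV);a,b,c,d=box
    m=np.zeros(h.shape[:2],bool);m[c:d,a:b]=((h[...,1]>190)&(h[...,2]>90)&(abs(h[...,0].astype(int)-21)<7))[c:d,a:b]
    return m
def pointer(im,n,box,z=.028,thr=75):
    g=cv2.cvtColor(im,cv2.COLOR_BGR2GRAY).astype(float);a,b,c,d=box
    w=np.clip(thr-g,0,None)[c:d,a:b];v,u=np.nonzero(w);w=w[v,u];W=cast(n,np.c_[u+a,v+c],z)[:,:2]
    mu=(W*w[:,None]).sum(0)/w.sum();C=((W-mu)*w[:,None]).T@(W-mu);ev=np.linalg.eigh(C)[1][:,1];ev*=np.sign(ev@(mu-P))
    r=(W-P)@ev;print(n,"ptr dir",np.degrees(np.arctan2(ev[1],ev[0])),"centroid ang",ang(mu),"reach",r.min(),r.max(),"pivot offset",(mu-P)@[-ev[1],ev[0]],len(w))
E
python3 - <<'E'
from meas import *
a=cv2.imread("pics/top0.png");b=cv2.imread("pics/top1.png")
pointer(a,"top",(245,282,187,212));pointer(b,"top",(245,282,185,205))
for i in(a,b):
    m=rider(i,"top",(240,262,210,232));v,u=np.nonzero(m);print(len(u),u.mean(),v.mean(),"rider z53",ang(cast("top",[[u.mean(),v.mean()]],.053)[0,:2]))
    print(cv2.cvtColor(i,cv2.COLOR_BGR2HSV)[216:226,244:260,0].tolist() if 0 else np.c_[u,v][::6].tolist())
s0=cv2.imread("pics/side0.png");s1=cv2.imread("pics/side1.png")
for Q in (P-[.175,-.0024],):
  print("knob px expect",proj("top",[[*Q,.09]]))
c=proj("side",[[*(P+.1*np.array([np.cos(t),np.sin(t)])),.026] for t in np.radians([119,103])]);print("ptr side px",c,proj("side",[[*P,.026]]))
cv2.imwrite("pics/cropS.png",cv2.resize(s1[150:270,190:320],None,fx=5,fy=5,interpolation=cv2.INTER_CUBIC))
E
```

```text
top ptr dir 118.07328190062088 centroid ang (np.float64(120.13309994256893), np.float64(0.06359808246398309)) reach 0.023768504613893782 0.119803646140205 pivot offset 0.0022858971833362414 87
top ptr dir 103.79870851243851 centroid ang (np.float64(106.21466252632291), np.float64(0.06137970780965184)) reach 0.022052000067763627 0.11815509424919357 pivot offset 0.0025873914825089396 85
32 249.65625 219.96875 rider z53 (np.float64(130.85220570399122), np.float64(0.13628974144856992))
[[250, 217], [253, 218], [246, 220], [252, 220], [251, 221], [248, 223]]
31 249.51612903225808 220.06451612903226 rider z53 (np.float64(130.8353698386514), np.float64(0.13673007247059366))
[[250, 217], [248, 219], [247, 220], [246, 221], [252, 221], [249, 223]]
knob px expect [[288.81594022 254.03269277]]
ptr side px [[248.6772361  201.21506974]
 [259.61319272 197.14020471]] [[283.00120875 222.85923331]]
```

View pics/cropS.png

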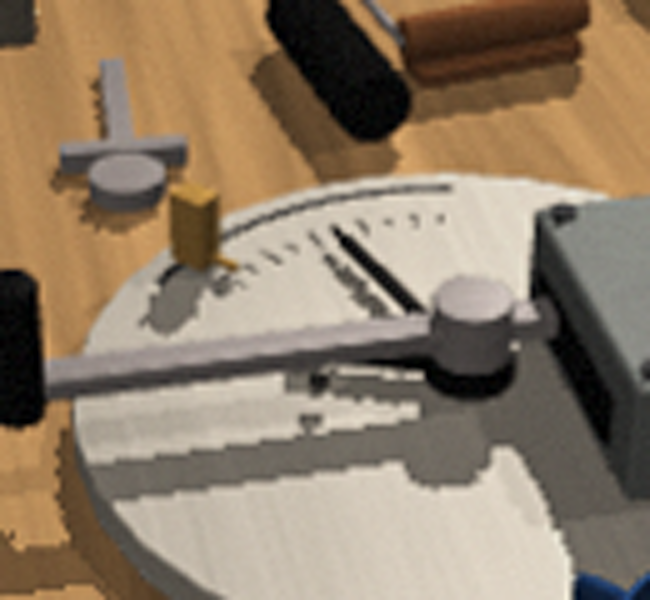

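The side view shows the rider at crop (195,225) with its nose at (230,265). The pointer tip at (338,230) is about two ticks further clockwise. From both views, the pointer is at ≈104.5° world and the rider at ≈130.4°. I'll hover over the rider with the fingers partly open.

```bash
python3 -m handwheel '[0.01,-0.019,0,0,0,6.2, 0.021,-0.039,0,0,0,12.4, 0.031,-0.058,0.005,0,0,18.6, 0.042,-0.078,0.01,0,0,24.8, 0.052,-0.097,0.015,0,0,31, 0.063,-0.117,0.02,0,0,37.2, 0.073,-0.136,0.025,0,0,43.4, 0.084,-0.156,0.03,0,0,49.2]' 133
python3 - <<'E'
from meas import *
im=get_image("side")[:,:,::-1];cv2.imwrite("pics/s3.png",cv2.resize(im[60:260,150:350],None,fx=3,fy=3))
im=get_image("top")[:,:,::-1];cv2.imwrite("pics/t3.png",im)
s=telemetry.observe();print(s["joint_pos"],s["grip_width"],s["ee_pos"]);R=s["eef_rot"]
print("rider in tool",R.T@(np.array([.5249,-.0303,.03])-s["ee_pos"]), np.degrees(np.arctan2(R[1,0],R[0,0])))
E
```

```text
time: 21.85
ee_pos: [0.5242, -0.0295, 0.1539]
eef_rot: [[0.645, -0.764, -0.002], [-0.764, -0.645, -0.0], [-0.001, 0.001, -1.0]]
ft_force: [0.2, -0.0, 0.9]
grip_width: 0.0435
grasp_force: 0.0
[ 0.17237936  0.31480207 -0.21947952  1.92664523  0.0834592   0.91097612
 -2.51996328] 0.04436098683921995 [ 0.52451515 -0.02689512  0.1536158 ]
rider in tool [0.00314222 0.00184713 0.12360955] -49.3410747393271
```

View pics/s3.png

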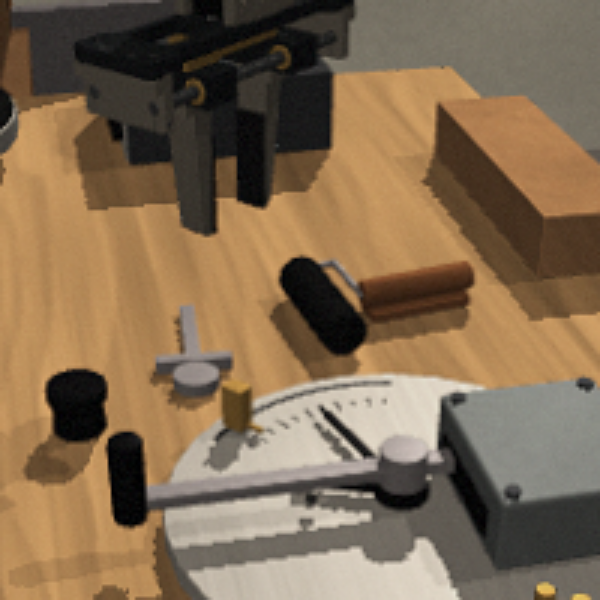

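The gripper hovers well clear, at about (225,150) in the crop. Joint 7 is near its limit for the coming clockwise slide, so I'll take the grasp with a half turn.

```bash
python3 -m handwheel '[0,0,0,0,0,-8, 0,0,0,0,0,-16, 0,0,0,0,0,-24, 0,0,0,0,0,-32, 0,0,0,0,0,-40, 0,0,0,0,0,-48, 0,0,0,0,0,-56, 0,0,0,0,0,-64]' >/dev/null
python3 -m handwheel '[0,0,0,0,0,-8, 0,0,0,0,0,-16, 0,0,0,0,0,-24, 0,0,0,0,0,-32, 0,0,0,0,0,-40, 0,0,0,0,0,-48, 0,0,0,0,0,-56, 0,0,0,0,0,-64]' >/dev/null
python3 -m handwheel '[0,0,0,0,0,-8, 0,0,0,0,0,-16, 0,0,0,0,0,-24, 0,0,0,0,0,-32, 0,0,0,0,0,-40, 0,0,0,0,0,-48, 0,0,0,0,0,-52, 0,0,0,0,0,-52]' >/dev/null
python3 - <<'E'
from meas import *
s=telemetry.observe();print(s["time"],s["joint_pos"][6],s["ee_pos"]);R=s["eef_rot"]
print("rider in tool",R.T@(np.array([.5249,-.0303,.03])-s["ee_pos"]), np.degrees(np.arctan2(R[1,0],R[0,0])))
E
```

```text
24.35 0.3584905869393219 [ 0.52375927 -0.03131567  0.15453389]
rider in tool [-6.01108450e-05  1.67834334e-03  1.24531928e-01] 130.46598070842245
```

```bash
python3 -m handwheel '[0,0.0005,0.015,0,0,0, 0,0.001,0.035,0,0,0, 0,0.0017,0.055,0,0,0, 0,0.0017,0.075,0,0,0, 0,0.0017,0.095,0,0,0, 0,0.0017,0.11,0,0,0, 0,0.0017,0.12,0,0,0, 0,0.0017,0.124,0,0,0]' >/dev/null;python3 chk.py 4
python3 - <<'E'
from meas import *
im=get_image("side")[:,:,::-1];cv2.imwrite("pics/s4.png",cv2.resize(im[130:250,180:320],None,fx=5,fy=5))
E
```

```text
t 25.1 F [-0.48 -1.13 -0.11] tang -1.10 pos [ 0.5252 -0.0288  0.0299] tilt 130.44
```

View pics/s4.png

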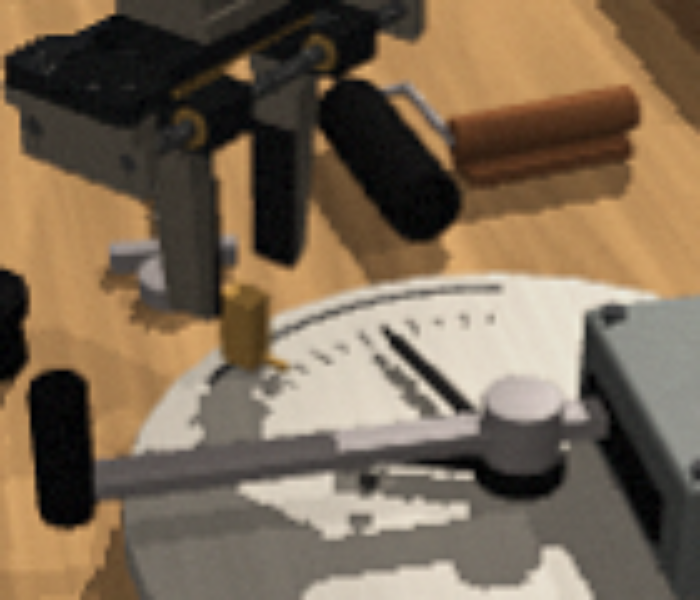

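Run:
```python
from meas import *
s=telemetry.observe();R=s["eef_rot"];p=s["ee_pos"];print(p,s["grip_width"],s["time"])
c=lambda Q:np.round((proj("side",Q)-[180,130])*5).tolist()
print("tcp",c(p),"finger mid",c(p+.031*R[:,1]),c(p-.031*R[:,1]),"rider top",c([.5249,-.0303,.053]),"rider base",c([.5249,-.0303,.019]),"hub",c([.6137,-.1346,.06]))
```

```text
[ 0.52530678 -0.02876362  0.03009709] 0.04374221987869552 25.2
tcp [[238.0, 336.0]] finger mid [[284.0, 304.0]] [[190.0, 370.0]] rider top [[236.0, 292.0]] rider base [[238.0, 360.0]] hub [[516.0, 394.0]]
```

Run:
```python
from meas import *
print("s1",(proj("side",[.4388,-.1969,.0547])-120)*3,"seen 222,345")
p=np.array([.5245,-.0269,.1536]);y=np.array([-.764,-.645,0])
print("s3",[((proj("side",p+k*.031*y)-[150,60])*3).round() for k in(-1,1)],"seen 200,235 / 255,205")
im=get_image("top")[:,:,::-1];cv2.imwrite("pics/t4.png",cv2.resize(im[160:262,215:310],None,fx=5,fy=5,interpolation=cv2.INTER_CUBIC))
print([((proj("top",telemetry.observe()["ee_pos"])-[215,160])*5).round()])
im=get_image("side")[:,:,::-1];cv2.imwrite("pics/s5.png",im)
a=cv2.absdiff(im,cv2.imread("pics/side1.png")).max(2)[130:250,180:320];print(np.r_[[np.nonzero(a[:,c]>40)[0].max() if (a[:,c]>40).any() else 0 for c in range(20,80,3)]]*5)
```

```text
s1 [[226.36450013 373.19834479]] seen 222,345
s3 [array([[257., 235.]]), array([[196., 269.]])] seen 200,235 / 255,205
[array([[170., 303.]])]
[595 470 545 555 555 555 595 595 595 595 595 595 595 595 535 450  70  60
  55  25]
```

View pics/t4.png

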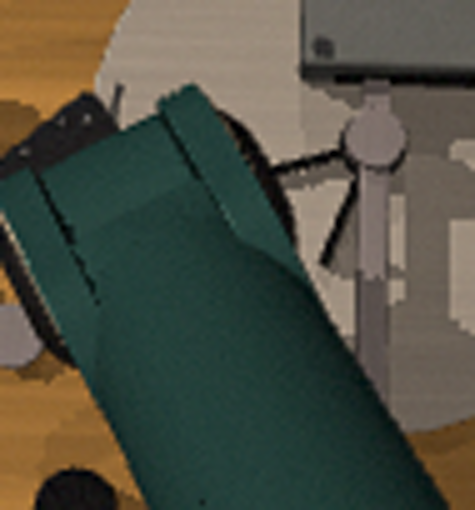

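The side view puts the fingertips about 10 px higher than calculated, while the rider is where I expected it. I'll settle that with a touch, by closing here and reading the width.

```bash
python3 -m handwheel '[0,0,0,0,0,0, 0,0,0,0,0,0, 0,0,0,0,0,0, 0,0,0,0,0,0, 0,0,0,0,0,0, 0,0,0,0,0,0, 0,0,0,0,0,0, 0,0,0,0,0,0]' 190;python3 chk.py 9
python3 - <<'E'
from meas import *
s=telemetry.observe();print(s["joint_pos"])
im=get_image("side")[:,:,::-1];cv2.imwrite("pics/s6.png",cv2.resize(im[150:230,190:290],None,fx=6,fy=6))
E
```

```text
time: 26.1
ee_pos: [0.5258, -0.0288, 0.0311]
eef_rot: [[-0.649, 0.761, -0.0], [0.761, 0.649, -0.0], [0.0, -0.0, -1.0]]
ft_force: [-0.1, -0.2, -0.4]
grip_width: 0.0235
grasp_force: 0.0
t 26.1 F [-0.11 -0.22 -0.42] tang -0.23 pos [ 0.5258 -0.0288  0.0311] tilt 130.45
[ 0.54752002  0.61121335 -0.70607851  1.97871336  0.57187136  0.7588362
  0.20684227]
```

View pics/s6.png

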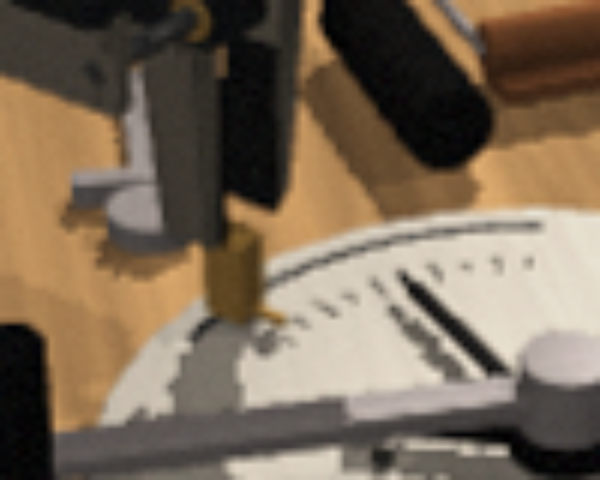

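The near fingertip's lower corner (220,240) only just overlaps the rider's top at (235,225). So the fingers sit a little high. I'll go 7 mm lower, which is still above the disc, and close.

```bash
python3 -m handwheel '[0,0,0.002,0,0,0, 0,0,0.004,0,0,0, 0,0,0.006,0,0,0, 0,0,0.0075,0,0,0, 0,0,0.0075,0,0,0, 0,0,0.0075,0,0,0, 0,0,0.0075,0,0,0, 0,0,0.0075,0,0,0]' 190;
python3 -m handwheel '[0,0,0,0,0,0, 0,0,0,0,0,0, 0,0,0,0,0,0, 0,0,0,0,0,0, 0,0,0,0,0,0, 0,0,0,0,0,0, 0,0,0,0,0,0, 0,0,0,0,0,0]' 225
```

```text
time: 26.95
ee_pos: [0.5259, -0.0289, 0.0237]
eef_rot: [[-0.649, 0.761, 0.0], [0.761, 0.649, -0.0], [-0.0, 0.0, -1.0]]
ft_force: [0.3, 0.5, 0.4]
grip_width: 0.0232
grasp_force: 0.0
time: 27.75
ee_pos: [0.526, -0.0288, 0.0237]
eef_rot: [[-0.649, 0.761, 0.0], [0.761, 0.649, 0.0], [-0.0, 0.0, -1.0]]
ft_force: [0.2, 1.0, -0.2]
grip_width: 0.0131
grasp_force: 30.0
```

Grip confirmed: width 13 mm, 30 N. Before sliding, I cross-check the pointer angle from the side view, using saved pictures.

Run:
```python
import meas;from meas import *
meas.P=np.array([.6137,-.1346]);globals()['P']=meas.P
for t in(60,45):
  for n,f,b in(("top","top0",(245,280,187,212)),("top","top1",(245,280,185,205)),("side","side0",(240,268,192,214)),("side","side1",(248,270,190,211))):
    print(t,f,end=" ");pointer(cv2.imread(f"pics/{f}.png"),n,b,thr=t)
im=cv2.imread("pics/side1.png");g=cv2.cvtColor(im,cv2.COLOR_BGR2GRAY);print(g[192:210,250:274])
```

```text
60 top0 top ptr dir 119.80344424361569 centroid ang (np.float64(119.19897219079024), np.float64(0.06559761741102119)) reach 0.03067337262845442 0.10393001609760245 pivot offset -0.0006920438334962838 53
60 top1 top ptr dir 104.46286506089366 centroid ang (np.float64(105.07488351270003), np.float64(0.06392297869815336)) reach 0.02787435843504484 0.11043248306657896 pivot offset 0.0006827954663812814 57
60 side0 side ptr dir 118.78589255355665 centroid ang (np.float64(118.87140290506714), np.float64(0.07367413351133505)) reach 0.04447148191607096 0.10592063104364953 pivot offset 0.00010995397512041263 56
60 side1 side ptr dir 105.12357821543101 centroid ang (np.float64(104.65223924073678), np.float64(0.07589735205140212)) reach 0.0506007725947397 0.10363420526819804 pivot offset -0.0006243562251131478 36
45 top0 top ptr dir 119.77572127575091 centroid ang (np.float64(118.9892353463465), np.float64(0.06509263843190535)) reach 0.030673748768366156 0.10393040658539095 pivot offset -0.0008934835510186081 50
45 top1 top ptr dir 105.36153656842686 centroid ang (np.float64(105.1348065553243),
[... 1647 characters left out ...]
02 202 204 204 174 108 123 142 119 192 193  99  21  22  20  82 170
  205 212 209 211 210 209]
 [202 203 203 203 200 198 163  84  86  84 137 201 190  98  19  25  24  82
  173 208 212 212 211 213]
 [200 205 203 203 204 200 184 122  84  86  81 125 183 175  99  20  26  25
   86 172 208 213 213 214]
 [200 202 205 203 205 201 206 184 120  90  86  86  89 160 196  96  17  29
   26  82 170 208 213 214]
 [202 202 203 205 205 200 202 206 187 143 119  87  84 152 220 198  99  16
   27  28  89 172 212 215]
 [202 202 205 208 206 202 202 201 208 199 150  92  88 129 180 208 199 101
   20  28  28  88 172 211]
 [199 203 203 206 207 207 202 202 204 188 133  99  89  85  83 135 206 196
   99  17  27  29  89 176]]
```

Everything agrees that the pointer is at ≈104.95°, having turned 14.0°. The rider is at ≈129.7°, so I'll slide it 24.7° clockwise about the pivot.

```bash
python3 -m handwheel '[-0.0001,0.0024,0,0,0,1, -0.0002,0.0072,0,0,0,3, -0.0009,0.0144,0,0,0,6, -0.0019,0.0215,0,0,0,9, -0.0032,0.0286,0,0,0,12, -0.0049,0.0355,0,0,0,15, -0.007,0.0424,0,0,0,18, -0.007,0.0424,0,0,0,18]' >/dev/null; python3 chk.py 15 &&
python3 -m handwheel '[-0.0001,0.0024,0,0,0,1, -0.0001,0.0048,0,0,0,2, -0.0004,0.0096,0,0,0,4, -0.0007,0.0132,0,0,0,5.5, -0.0011,0.016,0,0,0,6.7, -0.0011,0.016,0,0,0,6.7, -0.0011,0.016,0,0,0,6.7, -0.0011,0.016,0,0,0,6.7]' | grep -E 'force|width'; python3 chk.py 15
python3 - <<'E'
from meas import *
q=telemetry.observe()["ee_pos"][:2]-[.6137,-.1346];print(np.degrees(np.arctan2(q[1],q[0])),np.hypot(*q))
E
```

```text
t 28.6 F [0.47 1.08 1.04] tang 0.85 pos [ 0.5633 -0.0058  0.0237] tilt 112.44
ft_force: [0.1, 6.0, 0.9]
grip_width: 0.0126
grasp_force: 30.0
t 29.4 F [0.15 5.99 0.93] tang 1.77 pos [ 0.5783 -0.0006  0.0237] tilt 105.78
104.81861911475535 0.13856465191516795
```

```bash
python3 -m handwheel '[0,0,0,0,0,0, 0,0,0,0,0,0, 0,0,0,0,0,0, 0,0,0,0,0,0, 0,0,0,0,0,0, 0,0,0,0,0,0, 0,0,-0.003,0,0,0, 0,0,-0.01,0,0,0]' 160 | grep width
python3 -m handwheel '[0,0,-0.01,0,0,0, 0,0,-0.03,0,0,0, 0,0,-0.06,0,0,0, 0,0,-0.1,0,0,0, 0,0,-0.14,0,0,0, 0.02,0,-0.16,0,0,0, 0.06,0,-0.17,0,0,0, 0.1,0,-0.17,0,0,0]' | grep ee_pos
cat > fin.py <<'E'
import meas;from meas import *
meas.P=np.array([.6137,-.1346])
def look(tag):
    for n in("top","side"): cv2.imwrite(f"pics/{n}{tag}.png",get_image(n)[:,:,::-1])
def rid(tag):
    for n in("top","side"):
        im=cv2.imread(f"pics/{n}{tag}.png");h=cv2.cvtColor(im,cv2.COLOR_BGR2HSV)
        m=((h[...,1]>190)&(h[...,2]>70)&(abs(h[...,0].astype(int)-21)<7)).astype(np.uint8)
        c=proj(n,[[*(meas.P+.137*np.array([np.cos(t),np.sin(t)])),.04] for t in np.radians([135,95])]);lo=(c.min(0)-9).astype(int);hi=(c.max(0)+9).astype(int)
        r=np.zeros_like(m);r[lo[1]:hi[1],lo[0]:hi[0]]=m[lo[1]:hi[1],lo[0]:hi[0]]
        v,u=np.nonzero(r)
        if len(u)<8: print(n,"rider hidden",len(u));continue
        print(n,len(u),"rider",meas.ang(cast(n,[[u.mean(),v.mean()]],.048 if n=="top" else .036)[0,:2]),"u",u.min(),u.max(),"v",v.min(),v.max())
E
python3 - <<'E'
from fin import *
look(9);rid(1);rid(9)
pointer(cv2.imread("pics/top9.png"),"top",(245,280,185,205),thr=50);pointer(cv2.imread("pics/side9.png"),"side",(250,270,190,211),thr=50)
E
```

```text
grip_width: 0.0342
ee_pos: [0.5517, 0.0956, 0.2067]
top 32 rider (np.float64(130.26399869010456), np.float64(0.13597681607818016)) u 246 255 v 217 223
side rider hidden 0
top 33 rider (np.float64(105.98401578858832), np.float64(0.13563859369837405)) u 236 247 v 198 203
side rider hidden 0
top ptr dir 105.6704843477578 centroid ang (np.float64(105.18968926670554), np.float64(0.06387945560277472)) reach 0.02785674772645433 0.12097758829048726 pivot offset -0.0005360354261103909 56
side ptr dir 105.87391526537651 centroid ang (np.float64(104.77992949706054), np.float64(0.07634908331847676)) reach 0.05060624523577277 0.10361533870686916 pivot offset -0.0014576943765013523 37
```

Run:
```python
from fin import *
for tag,a in((1,130),(9,105)):
    im=cv2.imread(f"pics/side{tag}.png");h=cv2.cvtColor(im,cv2.COLOR_BGR2HSV)
    t=np.radians(a);c=proj("side",[[*(meas.P+.137*np.array([np.cos(t),np.sin(t)])),z] for z in(.053,.019)]);print(c.round(1).tolist())
    u0,v0=c.mean(0).round().astype(int);w=h[v0-11:v0+12,u0-9:u0+12]
    print("\n".join(" ".join(f"{p[0]:2d}/{p[1]:3d}/{p[2]:3d}" for p in r[::2]) for r in w[::3]))
im=cv2.imread("pics/top9.png")[194:208,232:254];h=cv2.cvtColor(im,cv2.COLOR_BGR2HSV);print(h[...,1]);print(h[...,2])
```

```text
[[227.6, 188.2], [227.9, 201.8]]
14/ 21/155  8/ 23/164 16/107/114 15/135/123 16/130/198 16/132/184 16/131/177 16/131/169 16/131/191 16/133/194 16/133/195
11/ 28/127  0/ 11/ 47 15/117/131 17/143/195 19/163/189 19/159/192 17/144/179 16/133/180 16/130/186 16/131/192 17/132/193
 6/ 23/ 55 14/102/ 85 16/137/166 17/159/ 88 18/166/112 18/162/175 17/160/124 17/145/109 16/132/179 16/133/191 16/131/192
15/137/132 16/133/167 15/138/172 18/166/ 89 18/167/ 87 17/161/ 90 19/160/ 70 17/140/106 17/ 46/201 20/ 27/200 16/ 31/195
17/128/201 16/130/196 17/134/171 18/168/ 85 18/164/ 90 17/159/ 88 19/158/ 68 18/117/ 98 18/ 22/115 17/ 34/106 18/ 34/172
16/132/199 17/130/196 16/ 92/178 17/169/ 86 19/174/ 85 18/167/ 87 19/167/ 64 18/109/101 18/ 28/207 17/ 33/203 19/ 31/203
16/101/191 18/ 29/173 19/ 32/174 16/ 99/ 93 19/143/ 84 19/165/ 85 17/171/ 64 17/137/ 95 18/167/151 20/ 75/186 18/ 34/181
18/ 32/178 19/ 32/136 23/ 22/ 47 17/ 38/106 18/ 38/101 18/ 33/100 15/ 31/100 17/ 34/152 14/ 32/103 18/ 31/187 18/ 32/207
[[249.5, 178.7], [249.4, 192.0]]
15/130/182 16/135/176 16/135/161 15/136/ 77 16/140/ 84 15/137/ 95 
[... 2807 characters left out ...]
5  67 132 159 160 155 136 156
  160 167 162  90]
 [144 156 160 160 156 169 166 162 161 163 175  85  96 101 160 122 115  61
  114 145 144  95]
 [152 134 160 158 116 172 169 166 165 171 149  94  92  91  49  50  60 106
   98  93 148 162]
 [157 158 161 159 161 174 161 134  82  64  55  70  97  97  97  98 111 113
  164 112 165 164]
 [160 160 155 163 161 102  53  61  62  67  83  82  99 113 111 112 114 113
  105 115 164 164]
 [166 164 117 161 161 116  78  43  55  99  96  98 111 110 109 111 108 105
   64 109 109 113]
 [172 171 157 164 163 150 151  56  46 104  95  95 111 106 110 108  81  65
  111 110 110 108]
 [164 163 149 157 160 147 148  99  56 153 101  93 110 109 110 113 113 109
  111 112 112 108]]
```

Run:
```python
from fin import *
for tag,(u0,u1,v0,v1) in((1,(243,256,213,228)),(9,(235,243,196,206))):
    h=cv2.cvtColor(cv2.imread(f"pics/top{tag}.png"),cv2.COLOR_BGR2HSV).astype(float);s=h[v0:v1,u0:u1]
    w=np.clip((s[...,1]-60)/170,0,1)*np.clip((s[...,2]-100)/60,0,1)*(s[...,1]>100)
    if tag==1:
        vv,uu=np.mgrid[v0:v1,u0:u1];w*=(uu-vv<=32+0*uu)
    vv,uu=np.mgrid[v0:v1,u0:u1];c=[(w*uu).sum()/w.sum(),(w*vv).sum()/w.sum()]
    print(tag,"top face",c,w.sum(),meas.ang(cast("top",[c],.053)[0,:2]))
for z in(.022,.027,.035,.05):
    print(z,"nose tip",meas.ang(cast("top",[[246.4,200.2]],z)[0,:2]),"nose mid",meas.ang(cast("top",[[244.5,200.6]],z)[0,:2]))
print("ptr tip",meas.ang(cast("top",[[252.3,198.3]],.028)[0,:2]))
# side: whole silhouette centroid at mid height, brass = sat>150
for tag,a in((1,130),(9,105)):
    h=cv2.cvtColor(cv2.imread(f"pics/side{tag}.png"),cv2.COLOR_BGR2HSV).astype(float)
    t=np.radians(a);c=proj("side",[[*(meas.P+.137*np.array([np.cos(t),np.sin(t)])),.036]])[0].round().astype(int)
    v,u=np.mgrid[c[1]-11:c[1]+11,c[0]-8:c[0]+9];m=h[v,u,1]>148;m&=u<=c[0]+4
    q=[u[m].mean(),v[m].mean()];print(tag,"side",q,m.sum(),meas.ang(cast("side",[q],.036)[0,:2]))
```

```text
1 top face [np.float64(248.1797497033121), np.float64(221.17853058582372)] 27.261764705882353 (np.float64(130.36386690418712), np.float64(0.1406430955082729))
9 top face [np.float64(239.0995285790508), np.float64(200.55922141250682)] 29.031960784313725 (np.float64(105.8151161124538), np.float64(0.13748443134494306))
0.022 nose tip (np.float64(105.81643701543865), np.float64(0.11875290528975249)) nose mid (np.float64(105.7039996498819), np.float64(0.12397632597395787))
0.027 nose tip (np.float64(106.12155715477198), np.float64(0.11874869800657127)) nose mid (np.float64(105.99677353795562), np.float64(0.12394850767642983))
0.035 nose tip (np.float64(106.60976915045283), np.float64(0.11874897146163853)) nose mid (np.float64(106.46546291410333), np.float64(0.12391073382135256))
0.05 nose tip (np.float64(107.52500934740792), np.float64(0.11877272025682047)) nose mid (np.float64(107.34489204136744), np.float64(0.12386227352032982))
ptr tip (np.float64(105.6986927275735), np.float64(0.10216108131273278))
1 side [np.float64(228.16666666666666), np.float64(194.2348484848485)] 132 (np.float64(128.7333067290771), np.float64(0.13846074877869777))
9 side [np.float64(249.4344262295082), np.float64(184.7377049180328)] 122 (np.float64(104.44588714986398), np.float64(0.13945478451244123))
```

The rider measures 105.8° (top view), 104.4° (side view) and 104.8° (arm), against the pointer's ≈105.1°. They are in line within the measuring error, and the arm is clear. I'm handing in.

```bash
python3 -c "
from cell import job,telemetry
print(telemetry.observe()['time']);print(job.close_job())"
```

```text
31.05
the job is handed in; nothing more can be done
None
```

I pressed the lever to about 8.6 N, held it for roughly half a second and let it spring back, then slid the rider in line with the pointer to within about 1°; the job was handed in at 31 s, with no pass or fail shown.

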